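# Hang the tool caddy on the cleat board

### The arm

A 6-joint arm with a two-finger parallel gripper is mounted at the origin on a cart in front of the work surface, level with it; the furniture and walls round the work are solid. World frame = base frame: x ahead of the robot, y to its left, z up, the work surface at z = 0. Lengths are in m, angles in rad, forces in N, time in s.
With the tool pointing down it reaches from about 0.35 to 0.975 m from the base axis. Payload 4.9 kg.
Tool frame: the origin (TCP) lies at the very end of the fingers, on their centre line; the grasp point (between the pads) lies 19 mm behind it (ctrl.grip_point_offset is the distance from the TCP to the grasp point, in m); z points along the fingers, y is the line along which they close (so a half turn about z gives the same grasp; the last joint's range is limited). The gripper opens to 85 mm and grips with 20 to 120 N. Pads are 22 mm wide; open, the fingers measure 114 mm over their backs; the gripper's body (76 mm by 85 mm) begins 54 mm behind the grasp point. The pads swing forward as they close: fully open they stand 13 mm farther back than shut.
Start: joints at [-1.273, 0.053, 1.613, -0, 1.476, -0.119], TCP at [0.253, -0.571, 0.231] pointing down, gripper open.
Joint ranges: [-3.01, 3.01], [-1.01, 2.22], [0.06, 2.58], [-1.02, 4.17], [0.09, 2.62], [-3.14, 3.14]. Speed limits (rad/s): [2.57, 2.57, 3.14, 3.14, 3.14, 3.14].

### API

Orientations are given as a rotation vector (axis times angle).
In Python, from station import ctrl gives the robot as it stands.
- The arm moves only by the tool send_rows, never from a script. Its argument "rows" is a list of rows, each a list of 3 entries, a list of its own where there are three numbers: the finger opening in cm, from 0 to 8.54, then the shift along the tool's x, y, z in cm, then the turn about the tool's z in degrees. A call has 1 to 10 rows; each row shifts and turns the commanded pose from where the row before left it, along the tool's axes as they then stand; what a row does not reach is not made up. A row lasts 1/8 s, in which the tool goes at most 62.5 mm and 10.7 degrees, less where a joint would pass 70% of its speed; a pose out of reach is approached as far as the arm can. A call with a gripper value outside its range is refused whole. The fingers move at their own pace and stop on an object; "newtons" is the grip in N (left out, the last holds). Time passes only in rows, so rows that do not move let the fingers close. It gives the time, the measured TCP pose, the force, the opening and the grip force at its end, in the units of the state.
- ctrl.get_obs(): the state, without advancing time (a new reading comes with each control period).
- ctrl.get_image(name): name is "scene" or "top"; returns a dict with "frame" (400x640x3 uint8, red, green, blue), "range_z" (400x640 float32, m along the optical axis (not along the pixel's ray), 0 where there is no reading), "fx", "fy", "cx", "cy" (pixels), "cam_to_world" (4x4, takes a point from camera to world coordinates). Camera axes: x right, y down, z forward; pixel columns grow to the right and rows downward; lengths in m; the calibration is good to about 2 mm. A picture is of the moment at which its call begins.
- ctrl.finish_job(): hands the job in; it is judged then, once.
The state is a dict: "t": time; "q": joint angles; "dq": joint speeds; "effort": joint torques, N m; "tool_pos": TCP position; "tool_rot": TCP orientation; "contact_force": force on the tool from outside, world axes, zero at the start; "wrist_torque": the same for the moment, N m; "opening": finger opening in m; "grip_force": force on a finger pad.
Only numpy, scipy, OpenCV 4.12 (cv2) and the standard library are available. Lean on these libraries where they do the work, as an engineer would, in place of code of your own. Each camera call takes 0.05 s, during which the arm holds its last target. There are 200 camera calls.

### The job

Hang the wooden tool caddy that has an angled strip on its back on the cleat of the plywood board: tip its top a good ten degrees towards the board as the strip goes in over the cleat, then lower it into the groove. Leave it hanging locked, straight and upright, about the middle of the cleat. The caddy with the plain flat back stays where it is.

Things in the scene. Friction and masses are not known exactly. Their poses are not given: they have to be found in the camera images.
- strip_caddy: Caddy to hang, loose, 0.25 to 0.5 kg: open light-wood box, 80 mm deep (x), 120 wide (y), walls 60 high, back panel 112 high, grip tab in the middle. Origin: centre of the box's underside; z up, +x out of its back. Behind the back: a darker 110 mm long strip at the top and a 20 mm high foot at the bottom, both reaching to x = 72 mm. Starts upright at the left or right, front (-x) to the robot.
- grip (a point): Point inside the caddy's upright grip tab: x = 5, y = 0, z = 135 mm in the caddy's frame, axes as the caddy's. The tab is 14 mm thick (y) and 50 mm long (x, 25 either side of this point); its top is 15 mm above the point, the pockets beside it are open. Take it from above, closing along y.
- strip_tip (a point): Middle of the lowest, rear edge of the caddy's strip: x = 72, y = 0, z = 72 mm in the caddy's frame, axes as the caddy's. From here the strip's bevelled underside rises at about 45 degrees to the back panel (x = 40, z = 102); its top is at z = 112.
- flat_caddy: The other caddy, loose: same box, back panel, grip tab, origin and axes, but with nothing behind its flat back (x = 40 mm). Leave it alone. Starts upright on the side where the first one is not.
- cleat_board: Fixed upright panel on feet, 260 mm wide (y), 185 high. Origin on the table under the middle of its front face (x = 0); +x into the panel, away from the robot, z up. Cleat in front: 200 mm along y, x = -30 to 0, underside z = 104, top bevelled about 45 degrees: z = 160 in front, 131 at the panel, a V groove open upward. Hung home, a caddy's origin is at (-72, 0, 59) mm here, axes parallel.

How it is judged:
By the outcome, as a careful person would: the job done as asked, in the order asked, and still so for the second after the job is handed in, with the robot touching nothing.
It also fails if it takes over 42 s, if anything falls off the work surface, if the arm or the gripper's body presses on something with over 40 N, if the wrist force passes 120 N, or if a joint passes its speed limit or range.

## Working session

There is one attempt and no reset: what is moved stays moved. The work goes in short steps, Python scripts to look and compute and a tool call to move; the robot and the scene stay as the last step left them, time stands still between calls to the robot, and variables do not carry over. Pictures are saved under pics/ and viewed, at most 10 in all, crops included, and the job is handed in when it is done.

Besides the shell and the picture viewer there is one more tool, called after "Emit:" as name([rows], argument=value, ...), one row to a line, values as JSON. send_rows: Moves the arm, as the interface text tells. Its arguments: {"type":"object","properties":{"rows":{"type":"array","items":{"type":"array"}},"newtons":{"type":"number"}},"required":["rows"]}

```bash
mkdir -p pics
cat > h.py <<'E'
from station import ctrl
import numpy as np, cv2
from scipy.spatial.transform import Rotation as R
def look(n):
    d=ctrl.get_image(n); v,u=np.mgrid[0:400,0:640]; z=d["range_z"].astype(float)
    P=np.stack([(u-d["cx"])/d["fx"]*z,(v-d["cy"])/d["fy"]*z,z],-1)
    T=np.array(d["cam_to_world"]); return d, P@T[:3,:3].T+T[:3,3]
def save(n,img): cv2.imwrite("pics/"+n,cv2.cvtColor(img,cv2.COLOR_RGB2BGR))
E
python3 - <<'E'
from h import *
o=ctrl.get_obs(); print(o["tool_pos"],o["tool_rot"],R.from_rotvec(o["tool_rot"]).as_matrix().round(3),o["opening"],ctrl.grip_point_offset)
for n in("scene","top"):
    d,P=look(n); save(n+"0.png",d["frame"]); np.savez(n+"0.npz",P=P,f=d["frame"],z=d["range_z"]); print(n,np.round(d["cam_to_world"],3).tolist(),d["fx"])
E
```

```text
[ 0.25282725 -0.57090039  0.23006812] [-3.07163600e+00 -6.49547260e-01  3.38559883e-04] [[ 0.914  0.405 -0.001]
 [ 0.405 -0.914  0.002]
 [ 0.    -0.002 -1.   ]] 0.08543189573694748 0.0187
scene [[0.732, -0.465, 0.498, -0.235], [-0.681, -0.507, 0.528, -0.925], [0.007, -0.726, -0.688, 1.238], [0.0, 0.0, 0.0, 1.0]] 491.5476457892392
top [[0.03, -0.998, 0.052, 0.502], [-0.999, -0.031, -0.024, -0.054], [0.026, -0.051, -0.998, 1.338], [0.0, 0.0, 0.0, 1.0]] 380.10257418939506
```

View pics/scene0.png

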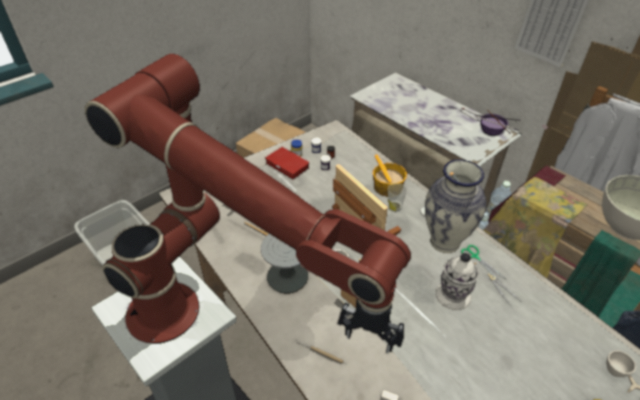

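View pics/top0.png

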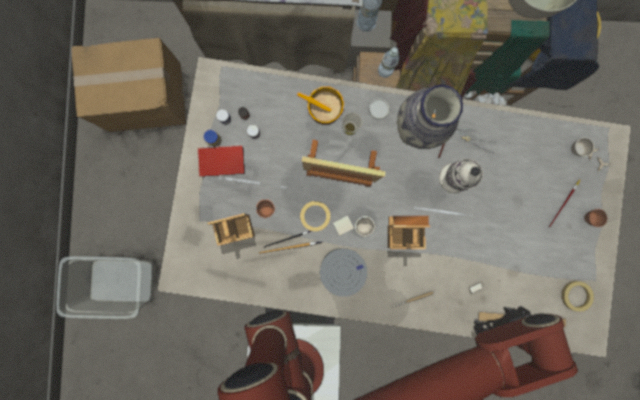

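Run:
```python
from h import *
d=np.load("top0.npz"); P=d["P"]; f=d["f"]; z=d["z"]
for nm,(a,b,c,e) in dict(L=(200,265,205,250),R=(375,440,205,262),B=(290,395,130,195)).items():
    Q=P[c:e,a:b].reshape(-1,3); C=f[c:e,a:b].reshape(-1,3)
    for lo,hi in ((.03,.09),(.095,.12),(.125,.17),(.172,.2)):
        m=(Q[:,2]>lo)&(Q[:,2]<hi); 
        if m.sum()<6: continue
        X=Q[m,:2]; r=cv2.minAreaRect((X*1000).astype(np.float32)); print(nm,lo,hi,m.sum(),np.round(np.median(Q[m],0),3),"rect",np.round(r[0],1),np.round(r[1],1),round(r[2],1))
big=lambda a,b,c,e:cv2.resize(f[c:e,a:b],(400,300),interpolation=cv2.INTER_CUBIC)
save("crop0.png",np.vstack([np.hstack([big(200,264,202,250),big(376,440,207,255)]),np.hstack([big(295,391,130,202),big(376,440,230,278)])]))
```

```text
L 0.03 0.09 381 [0.473 0.209 0.058] rect [483.  193.3] [ 90.2 177.6] 25.7
L 0.095 0.12 122 [0.507 0.215 0.111] rect [485.5 219.6] [ 60.  119.5] 16.6
L 0.125 0.17 96 [0.481 0.216 0.149] rect [480.9 217.7] [49.6 13.4] 16.8
R 0.03 0.09 359 [ 0.454 -0.367  0.058] rect [ 484.  -373.4] [110.9 122. ] 1.5
R 0.095 0.12 456 [ 0.519 -0.368  0.111] rect [ 493.8 -372.3] [ 90.3 119. ] 1.7
R 0.125 0.17 95 [ 0.472 -0.371  0.148] rect [ 473.2 -372.3] [48.1 13.7] 0.5
B 0.03 0.09 66 [ 0.753 -0.165  0.066] rect [ 749.5 -150.3] [258.  154.2] 81.5
B 0.095 0.12 59 [ 0.653 -0.117  0.111] rect [ 659.1 -137. ] [257.1  31. ] 81.5
B 0.125 0.17 814 [ 0.661 -0.137  0.148] rect [ 673.8 -139.9] [256.   63.5] 81.9
B 0.172 0.2 477 [ 0.681 -0.14   0.184] rect [ 681.7 -140. ] [259.5  17. ] 81.5
```

View pics/crop0.png

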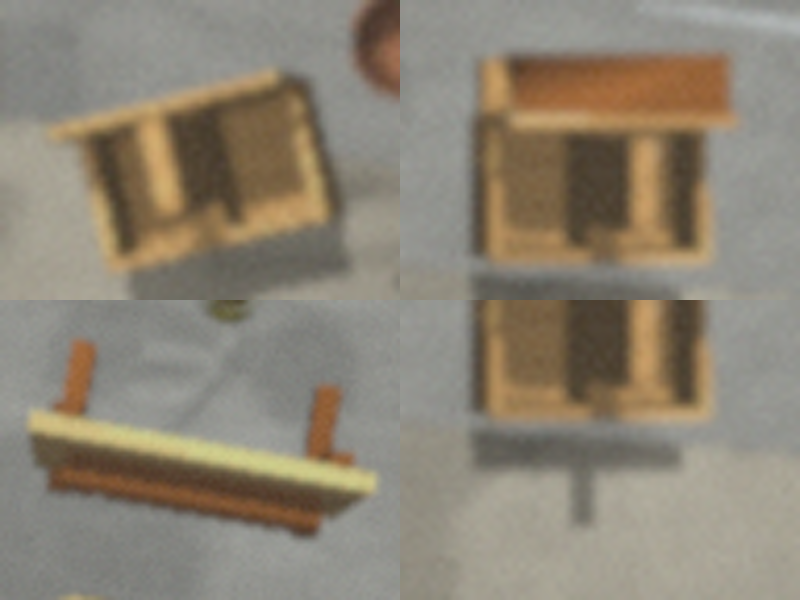

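The top view shows the strip caddy on the right, with a dark brown strip on its back at about (408,221). The flat caddy is on the left at (232,229). The board is at (343,172), turned about -8.5°. First move: go above the grip tab.

Emit:
send_rows([
  [8.5,[0,0,0],7.4],
  [8.5,[0,0,0],7.4],
  [8.5,[0,0,0],7.4],
  [6,[3.7,-3.2,0],0],
  [6,[3.7,-3.2,0],0],
  [6,[3.7,-3.2,0],0],
  [6,[3.7,-3.2,0],0],
  [6,[3.7,-3.2,0],0],
  [6,[3.7,-3.2,0],0],
  [6,[0,0,0],0],
], newtons=20)

```text
t: 1.35
tool_pos: [0.4709, -0.3707, 0.2307]
tool_rot: [-3.14, -0.053, 0.001]
contact_force: [-0.1, -1.2, -0.2]
opening: 0.0602
grip_force: 0.0
```

Run:
```python
from h import *
for n in("scene","top"):
    d,P=look(n); f=d["frame"]
    if n=="scene": save("scene1.png",f)
    B=R.from_euler('z',8.5,degrees=True).as_matrix()@np.eye(3)
    Q=(P-np.array([.6733,-.1387,0]))@R.from_euler('z',-8.5,degrees=True).as_matrix()
    m=(abs(Q[...,1])<.14)&(Q[...,0]>-.05)&(Q[...,0]<.04)&(Q[...,2]>.05)&(Q[...,2]<.2)&(d["range_z"]>0)
    X=Q[m]
    t=X[(X[:,2]>.178)]; print(n,"top",len(t),np.percentile(t,[2,50,98],0).round(4).tolist(), "yaw err deg",np.degrees(np.polyfit(t[:,1],t[:,0],1)[0]).round(2))
    fr=X[(X[:,2]>.115)&(X[:,2]<.155)&(X[:,0]<-.022)]; 
    if len(fr)>10: print(" cleat front",len(fr),np.percentile(fr,[2,50,98],0).round(4).tolist(),np.degrees(np.polyfit(fr[:,1],fr[:,0],1)[0]).round(2))
    c=X[(X[:,2]>.125)&(X[:,2]<.165)&(X[:,0]<-.003)]; print(" cleat",len(c),np.percentile(c,[2,50,98],0).round(4).tolist())
    u=X[(X[:,2]>.168)&(X[:,2]<.18)]; print(" panel face",len(u),np.percentile(u,[2,50,98],0).round(4).tolist())
```

```text
Traceback (most recent call last):
IndexError: index -1 is out of bounds for axis 0 with size 0
```

View pics/scene1.png

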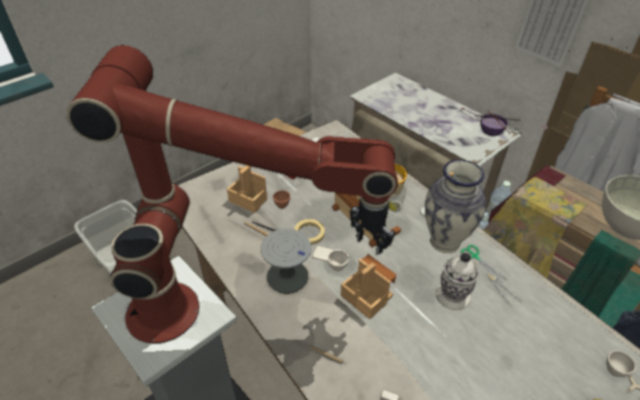

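Emit:
send_rows([
  [6,[-0.1,0.15,3],0.3],
  [6,[0,0,4],0],
  [6,[0,0,4.5],0],
  [6,[0,0,0],0],
])

```text
t: 1.9
tool_pos: [0.4649, -0.373, 0.1114]
tool_rot: [-3.134, -0.035, 0.011]
contact_force: [-0.1, -0.2, 0.5]
opening: 0.0599
grip_force: 0.0
```

The scene view shows the strip caddy at about (368,287), with its brown strip towards the board. The arm hides the board, so I'll measure that from the top view. Next I close on the tab and lift.

Emit:
send_rows([
  [6,[0.4,-0.05,-0.3],0],
  [1,[0,0,0],0],
  [0.5,[0,0,0],0],
  [0.5,[0,0,0],0],
  [0.5,[0,0,0],0],
  [0.5,[0,0,0],0],
  [0.5,[0,0,0],0],
], newtons=20)

```text
t: 2.78
tool_pos: [0.4729, -0.3748, 0.1208]
tool_rot: [3.139, 0.038, 0.002]
contact_force: [-0.8, -2.3, 5.5]
opening: 0.0133
grip_force: 24.4
```

Run:
```python
from h import *
d,P=look("top")
Q=(P-np.array([.6733,-.1387,0]))@R.from_euler('z',-8.5,degrees=True).as_matrix()
m=(abs(Q[...,1])<.14)&(Q[...,0]>-.05)&(Q[...,0]<.04)&(Q[...,2]>.05)&(Q[...,2]<.2)&(d["range_z"]>0)
X=Q[m]
def s(n,t):
    if len(t)>8: print(n,len(t),np.percentile(t,[2,50,98],0).round(4).tolist(),"yawerr",-np.degrees(np.polyfit(t[:,1],t[:,0],1)[0]).round(2))
s("top",X[X[:,2]>.178])
s("cleat",X[(X[:,2]>.125)&(X[:,2]<.165)&(X[:,0]<-.003)])
s("lip",X[(X[:,2]>.15)&(X[:,2]<.165)&(X[:,0]<-.012)])
```

```text
top 451 [[0.0004, -0.1243, 0.1794], [0.008, -0.0003, 0.1842], [0.0162, 0.124, 0.1885]] yawerr -0.04
cleat 537 [[-0.0297, -0.0946, 0.13], [-0.019, 0.0011, 0.1482], [-0.0037, 0.0959, 0.162]] yawerr -0.04
lip 237 [[-0.0297, -0.0947, 0.1502], [-0.0245, 0.0015, 0.156], [-0.0167, 0.0947, 0.1628]] yawerr 0.02
```

Emit:
send_rows([
  [0.5,[0,0,-2],0],
  [0.5,[0,0,-3],0],
  [0.5,[0,0,-4],0],
  [0.5,[0,0,-4],0],
  [0.5,[0,0,0],0],
  [0.5,[0,0,0],0],
])

```text
t: 3.58
tool_pos: [0.4715, -0.373, 0.2469]
tool_rot: [-3.139, -0.038, 0.004]
contact_force: [-0.1, -0.0, -4.8]
opening: 0.0139
grip_force: 23.0
```

```bash
cat >> h.py <<'E'
def back(yaw,n=("scene","top"),tol=.06):
    "caddy's points in a frame at the TCP with the given yaw"
    o=ctrl.get_obs(); p=np.array(o["tool_pos"]); print(p.round(4),o["contact_force"],o["opening"])
    out={}
    for k in n:
        d,P=look(k); Q=(P-p)@R.from_euler('z',yaw,degrees=True).as_matrix()
        out[k]=(d,Q)
    return out
E
python3 - <<'E'
from h import *
r=back(1.7)
f=r["scene"][0]["frame"]; save("s2.png",cv2.resize(f[180:340,280:480],(800,640))[:600])
d,Q=r["top"]
m=(abs(Q[...,1])<.065)&(Q[...,0]>.03)&(Q[...,0]<.09)&(Q[...,2]>-.06)&(Q[...,2]<.02)&(d["range_z"]>0)
X=Q[m]; A=np.c_[X[:,:2],np.ones(len(X))]; c=np.linalg.lstsq(A,X[:,2],rcond=None)[0]; print(len(X),X.mean(0),"tilt deg",np.degrees(np.arctan(-c[0])),c)
E
```

```text
[ 0.4715 -0.373   0.2469] [-0.119266   -0.03026482 -4.76271091] 0.013879698061228421
423 [ 0.04943413  0.0103857  -0.01191108] tilt deg 3.6751047872828417 [-0.06423079 -0.04474617 -0.00827117]
```

View pics/s2.png

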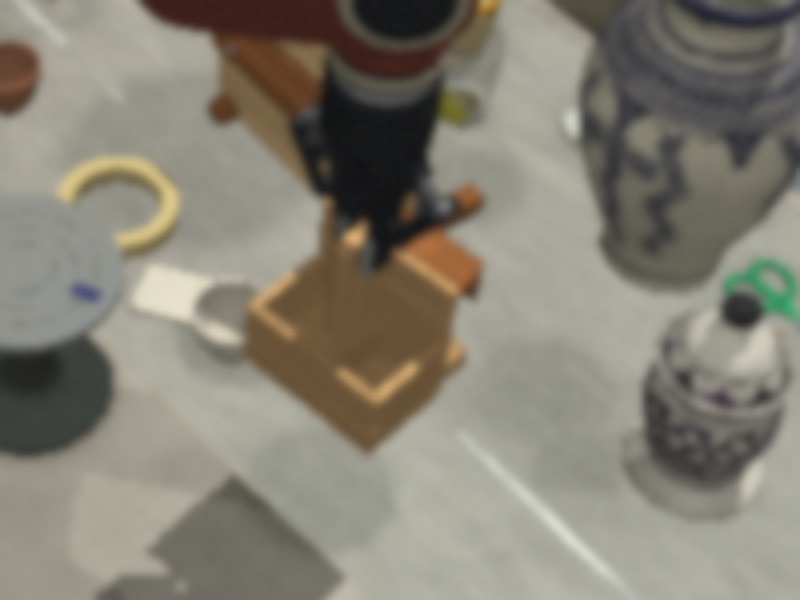

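The caddy is held by the tab, with the box at about (350,360) in the crop, and it looks close to upright. I'll measure the tilt more carefully.

```bash
cat >> h.py <<'E'
def plane(X,dep,ind,thr=.003):
    A=np.c_[X[:,ind],np.ones(len(X))]; w=np.ones(len(X),bool)
    for _ in range(6):
        c=np.linalg.lstsq(A[w],X[w][:,dep],rcond=None)[0]; r=abs(A@c-X[:,dep]); w=r<max(thr,np.median(r)*1.5)
    return c,w.sum(),X[w].mean(0)
def tilt(yaw):
    r=back(yaw); d,Q=r["top"]
    b=lambda Q,lo,hi:Q[np.all((Q>lo)&(Q<hi),-1)]
    X=b(Q,[.042,-.05,-.05],[.068,.05,.0]); c,n,m=plane(X,2,[0,1]); print("strip top: pitch",np.degrees(np.arctan(-c[0])).round(2),"roll",np.degrees(c[1]).round(2),n,m.round(4))
    X=b(r["scene"][1],[-.075,-.055,-.115],[-.02,.055,-.065]); c,n,m=plane(X,0,[1,2]); print("front: pitch",np.degrees(np.arctan(c[1])).round(2),"yaw",(yaw-np.degrees(c[0])).round(2),n,m.round(4))
    return r
E
python3 - <<'E'
from h import *
tilt(1.7)
E
```

```text
[ 0.4712 -0.3728  0.2458] [ 0.73076246  0.65158657 -4.72125189] 0.013943215605308088
strip top: pitch 2.15 roll -0.44 213 [ 0.0552  0.0032 -0.0096]
front: pitch 0.25 yaw 1.5 345 [-0.0486 -0.0007 -0.0901]
```

Emit:
send_rows([
  [0.5,[0,0,0],5],
  [0.5,[0.4,-1.9,0],5],
  [0.5,[0.8,-3.7,0],0],
  [0.5,[0.8,-3.7,0],0],
  [0.5,[0.8,-3.7,0],0],
  [0.5,[0.8,-3.7,0],0],
  [0.5,[0.8,-3.7,0],0],
  [0.5,[0.8,-3.7,0],0],
  [0.5,[0.3,-1.9,0],0],
  [0.5,[0,0,0],0],
])

```text
t: 5.03
tool_pos: [0.5639, -0.1238, 0.2485]
tool_rot: [3.133, -0.233, -0.002]
contact_force: [0.3, 0.7, -3.9]
opening: 0.013
grip_force: 23.0
```

```bash
cat >> h.py <<'E'
def tcpb():
    o=ctrl.get_obs(); p=np.array(o["tool_pos"])-[.6733,-.1387,0]; e=R.from_rotvec(o["tool_rot"]).as_matrix()
    print("TCP in board mm",(1000*p@R.from_euler('z',-8.5,degrees=True).as_matrix()).round(1),"tool yaw",np.degrees(np.arctan2(e[1,0],e[0,0])).round(2),"t",o["t"])
E
python3 - <<'E'
from h import *
tcpb(); r=tilt(-8.5)
f=r["scene"][0]["frame"]; save("s3.png",cv2.resize(f[140:290,280:480],(800,600)))
E
```

```text
TCP in board mm [-110.4   -1.5  248.5] tool yaw -8.52 t 5.025
[ 0.5639 -0.1238  0.2485] [ 0.34617873  0.68273544 -3.91384748] 0.01300507176063282
strip top: pitch -37.87 roll 171.91 6 [ 0.057   0.027  -0.0085]
front: pitch 0.35 yaw -8.53 218 [-0.0482 -0.0027 -0.0897]
```

View pics/s3.png

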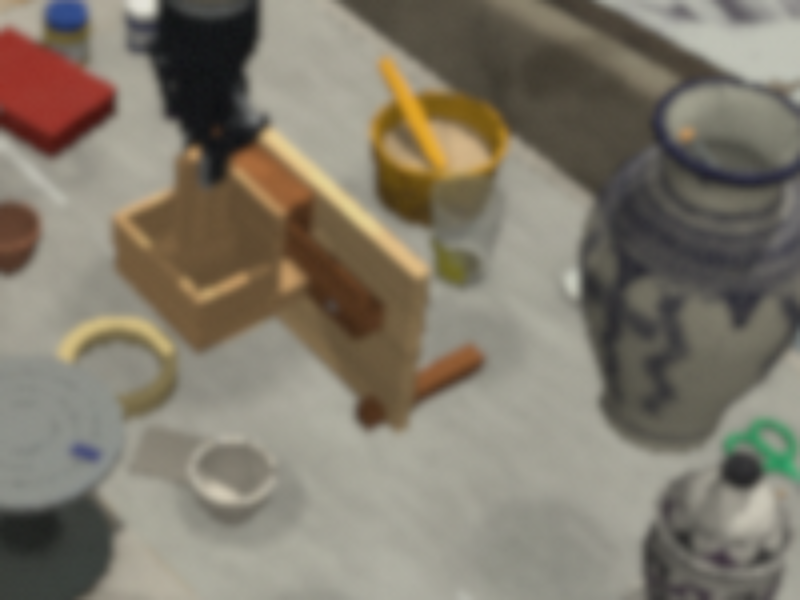

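The scene crop shows the caddy upright at (205,250), in front of the cleat at (340,280). Its foot is level with the cleat's front face and its strip is above the cleat. I'll move in so the foot rests on the cleat's face and the top tips towards the board.

Emit:
send_rows([
  [0.5,[0.6,-0.1,0],0],
  [0.5,[0.6,0,0],0],
  [0.5,[0.5,0,0],0],
  [0.5,[0.5,0,0],0],
  [0.5,[0.5,0,0],0],
  [0.5,[0.5,0,0],0],
  [0.5,[0,0,0],0],
])

```text
t: 6.0
tool_pos: [0.5963, -0.1285, 0.2492]
tool_rot: [-3.133, 0.236, -0.001]
contact_force: [-1.2, 0.2, -2.9]
opening: 0.0138
grip_force: 23.0
```

Run:
```python
from h import *
tcpb(); r=tilt(-8.5)
```

```text
TCP in board mm [-77.7  -1.2 249.2] tool yaw -8.61 t 6.0
[ 0.5963 -0.1285  0.2492] [-1.15022461  0.21458596 -2.88797558] 0.013784459790910492
strip top: pitch 21.0 roll -70.28 5 [ 0.0534  0.0309 -0.018 ]
front: pitch 8.0 yaw -8.65 245 [-0.0639 -0.0006 -0.0895]
```

Emit:
send_rows([
  [0.5,[0.5,-0.1,0],0],
  [0.5,[0.5,0,0],0],
  [0.5,[0.2,0,0],0],
  [0.5,[0,0,0],0],
])

```text
t: 6.6
tool_pos: [0.6081, -0.1292, 0.2493]
tool_rot: [-3.133, 0.236, -0.0]
contact_force: [-2.8, -0.6, -2.1]
opening: 0.0132
grip_force: 23.1
```

Run:
```python
from h import *
tcpb(); r=tilt(-8.5)
```

```text
TCP in board mm [-65.9  -0.3 249.3] tool yaw -8.61 t 6.6
[ 0.6081 -0.1292  0.2493] [-2.84153442 -0.57077055 -2.05352026] 0.013228810492946953
strip top: pitch -11.21 roll 190.89 4 [ 0.0482  0.033  -0.0224]
front: pitch 7.19 yaw -8.62 154 [-0.072  -0.0006 -0.079 ]
```

```bash
sed -i 's/\[-.075,-.055,-.115\],\[-.02,.055,-.065\]/[-.105,-.055,-.11],[-.02,.055,-.06]/' h.py
cat >> h.py <<'E'
def side(r,nm):
    d,Q=r["scene"]; f=d["frame"]; save(nm,cv2.resize(f[140:260,300:460],(800,600)))
E
python3 - <<'E'
from h import *
r=tilt(-8.5); side(r,"s4.png")
E
```

```text
[ 0.608  -0.1292  0.2493] [-2.07436506  0.3334871  -2.8302307 ] 0.013502908458975
strip top: pitch -11.6 roll 83.55 3 [ 0.0504  0.0329 -0.0228]
front: pitch 12.38 yaw -8.82 270 [-0.0732 -0.0008 -0.0835]
```

View pics/s4.png

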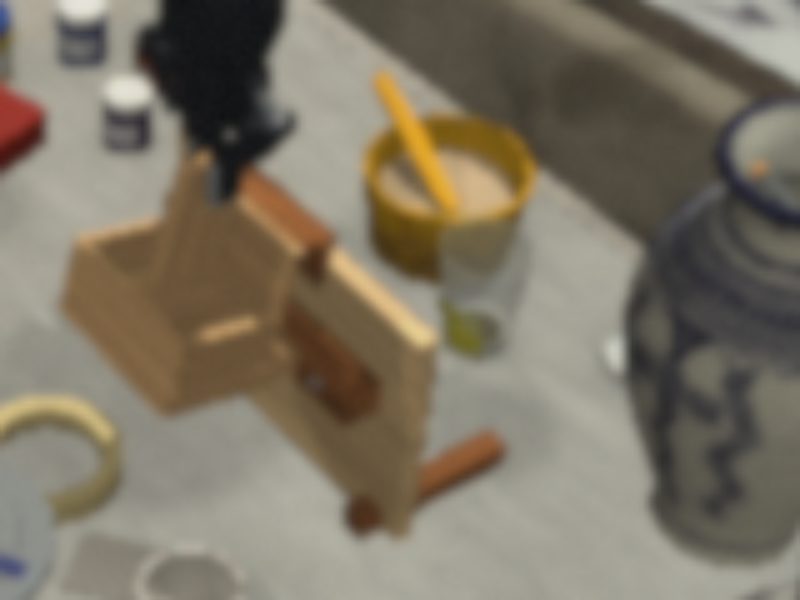

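The caddy is tipped about 12.5° with its strip above the cleat at about (315,250) and its foot against the cleat's face. Now I lower it.

Emit:
send_rows([
  [0.5,[0,0,0.5],0],
  [0.5,[0,0,0.6],0],
  [0.5,[0,0,0.6],0],
  [0.5,[0,0,0.6],0],
  [0.5,[0,0,0.6],0],
  [0.5,[0,0,0.6],0],
  [0.5,[0,0,0],0],
])

```text
t: 7.68
tool_pos: [0.6082, -0.1293, 0.214]
tool_rot: [3.133, -0.236, 0.001]
contact_force: [-0.1, 0.4, -3.4]
opening: 0.0135
grip_force: 22.9
```

Run:
```python
from h import *
tcpb(); r=tilt(-8.5)
```

```text
TCP in board mm [-65.8  -0.3 214. ] tool yaw -8.62 t 7.675
[ 0.6082 -0.1293  0.214 ] [-0.13565591  0.36931771 -3.35409181] 0.013473371724273302
strip top: pitch -36.8 roll 469.25 5 [ 0.0575  0.0312 -0.0282]
front: pitch 12.59 yaw -8.58 252 [-0.0725 -0.0011 -0.0836]
```

Emit:
send_rows([
  [0.5,[0.3,0,0.25],0],
  [0.5,[0.3,0,0.3],0],
  [0.5,[0.3,0,0.3],0],
  [0.5,[0.3,0,0.3],0],
  [0.5,[0.3,0,0.3],0],
  [0.5,[0.2,0,0.3],0],
  [0.5,[0,0,0],0],
])

```text
t: 8.65
tool_pos: [0.6195, -0.1311, 0.2002]
tool_rot: [-3.132, 0.236, 0.024]
contact_force: [-29.3, 5.5, 18.8]
opening: 0.0141
grip_force: 26.6
```

Run:
```python
from h import *
tcpb(); r=tilt(-8.5)
```

```text
TCP in board mm [-54.4  -0.5 200.2] tool yaw -8.61 t 8.65
[ 0.6195 -0.1311  0.2002] [-29.27276054   5.49081477  18.76009338] 0.01412915228846754
strip top: pitch -34.32 roll 145.99 5 [ 0.0577  0.0333 -0.0155]
front: pitch 10.34 yaw -8.13 256 [-0.0727 -0.0009 -0.0841]
```

The top of the strip is touching the panel, so it has to straighten as it goes down. I'll ease back and lower.

Emit:
send_rows([
  [0.5,[-0.4,0,0],0],
  [0.5,[-0.4,0,0],0],
  [0.5,[-0.2,0,0.3],0],
  [0.5,[-0.1,0,0.3],0],
  [0.5,[-0.1,0,0.3],0],
  [0.5,[0,0,0],0],
])

```text
t: 9.5
tool_pos: [0.6127, -0.13, 0.187]
tool_rot: [-3.133, 0.236, 0.001]
contact_force: [2.6, -0.2, -2.6]
opening: 0.0135
grip_force: 23.3
```

Run:
```python
from h import *
tcpb(); r=tilt(-8.5); side(r,"s5.png")
```

```text
TCP in board mm [-61.2  -0.4 187. ] tool yaw -8.62 t 9.5
[ 0.6127 -0.13    0.187 ] [ 2.57435456 -0.1741601  -2.62650632] 0.01348939203849122
strip top: pitch -0.68 roll -29.94 5 [ 0.0559  0.0319 -0.0097]
front: pitch 1.15 yaw -8.7 214 [-0.0555 -0.0005 -0.0844]
```

View pics/s5.png

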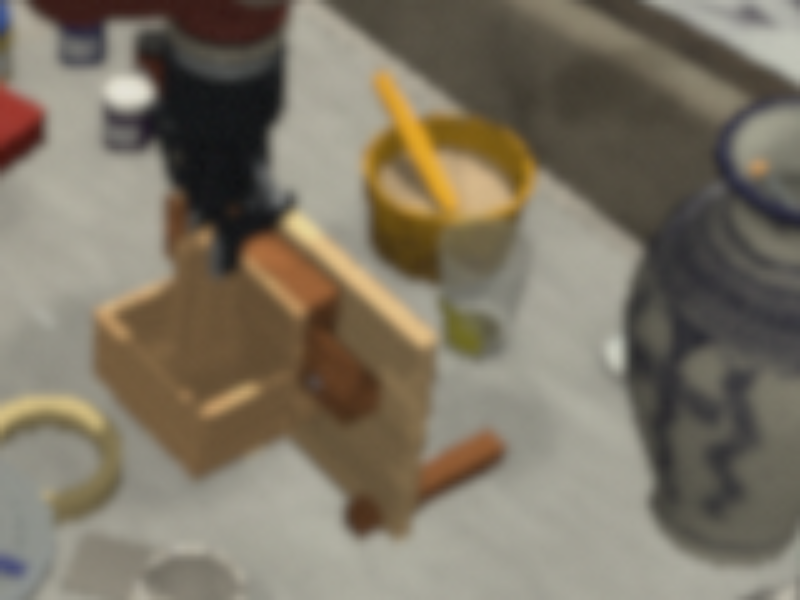

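The crop shows the caddy almost upright, with its strip behind the cleat at (290,270). It is about 6 mm above home, so I ease it down the bevel.

Emit:
send_rows([
  [0.5,[0.2,0,0.2],0],
  [0.5,[0.2,0,0.2],0],
  [0.5,[0,0,0.2],0],
  [0.5,[0,0,0.1],0],
  [0.5,[0,0,0],0],
])

```text
t: 10.22
tool_pos: [0.6134, -0.1301, 0.1841]
tool_rot: [-3.132, 0.235, 0.015]
contact_force: [-19.9, 2.8, 17.0]
opening: 0.0136
grip_force: 26.3
```

Run:
```python
from h import *
tcpb(); r=tilt(-8.5)
```

```text
TCP in board mm [-60.5  -0.3 184.1] tool yaw -8.6 t 10.225
[ 0.6134 -0.1301  0.1841] [-19.86329315   2.80662228  17.01327346] 0.01364981811419559
strip top: pitch -18.39 roll 92.07 4 [ 0.0519  0.0336 -0.0103]
front: pitch 1.3 yaw -8.56 220 [-0.0539 -0.0018 -0.0838]
```

It is nearly seated. I unload the arm, open, and let the caddy settle.

Emit:
send_rows([
  [0.5,[-0.2,0,-0.2],0],
  [0.5,[-0.1,0,-0.1],0],
  [2.5,[0,0,0],0],
  [4,[0,0,0],0],
  [4,[0,0,0],0],
  [4,[0,0,0],0],
])

```text
t: 11.08
tool_pos: [0.6139, -0.1302, 0.1837]
tool_rot: [-3.133, 0.236, 0.0]
contact_force: [0.7, -0.7, -0.4]
opening: 0.0398
grip_force: 0.0
```

Run:
```python
from h import *
tcpb(); r=tilt(-8.5); side(r,"s6.png")
```

```text
TCP in board mm [-60.1  -0.3 183.7] tool yaw -8.62 t 11.075
[ 0.6139 -0.1302  0.1837] [ 0.68665288 -0.68846298 -0.3985052 ] 0.03983710354382484
strip top: pitch 12.01 roll -31.63 5 [ 0.0512  0.033  -0.0098]
front: pitch 0.74 yaw -8.09 205 [-0.0536 -0.0032 -0.0838]
```

View pics/s6.png

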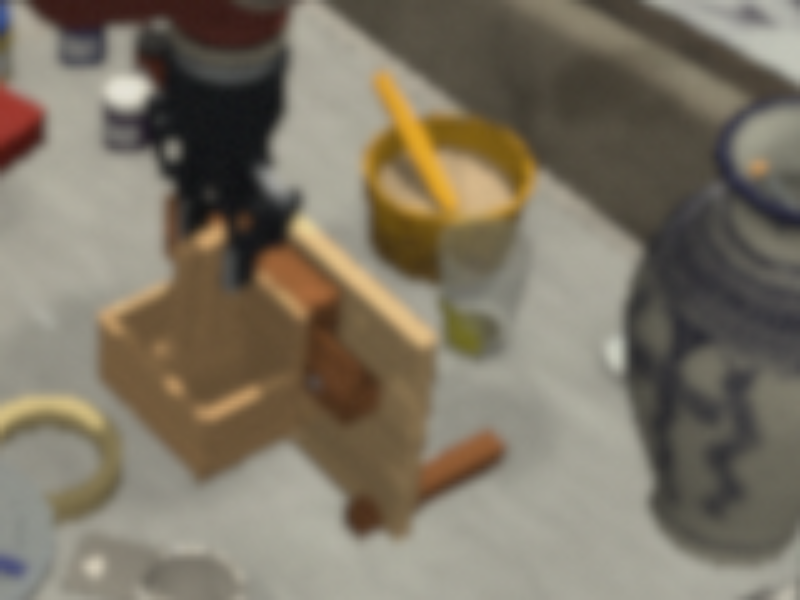

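The released caddy hangs on the cleat at about (200,370). Next I withdraw straight up and then away.

Emit:
send_rows([
  [4,[0,0,-1],0],
  [4,[0,0,-2],0],
  [4,[0,0,-4],0],
  [4,[0,0,-4],0],
  [4,[-4,0,-3],0],
  [4,[-5,0,0],0],
  [4,[-5,0,0],0],
  [4,[-5,0,0],0],
  [4,[0,0,0],0],
])

```text
t: 12.3
tool_pos: [0.4242, -0.1013, 0.3261]
tool_rot: [3.131, -0.237, 0.007]
contact_force: [0.8, -0.2, 0.2]
opening: 0.0398
grip_force: 0.0
```

Run:
```python
from h import *
Rb=R.from_euler('z',-8.5,degrees=True).as_matrix(); o=np.array([.6733,-.1387,0])
print(ctrl.get_obs()["tool_pos"],ctrl.get_obs()["t"])
b=lambda Q,lo,hi:Q[np.all((Q>lo)&(Q<hi),-1)]
d,P=look("top"); Q=(P-o)@Rb
X=b(Q,[-.028,-.05,.16],[-.004,.05,.178]); 
c,n,m=plane(X,2,[0,1]); print("strip top: pitch",np.degrees(np.arctan(-c[0])),"roll",np.degrees(c[1]),n,m)
X=b(Q,[-.036,-.075,.155],[-.003,.075,.178]); print("y range",np.percentile(X[:,1],[1,99]))
X=b(Q,[-.12,-.03,.185],[-.02,.03,.22]); r=cv2.minAreaRect((X[:,:2]*1000).astype(np.float32)); print("tab",r,X.mean(0),X[:,2].max())
d2,P2=look("scene"); Q2=(P2-o)@Rb
X=b(Q2,[-.14,-.055,.065],[-.09,.055,.112]); c,n,m=plane(X,0,[1,2]); print("front: pitch",np.degrees(np.arctan(c[1])),"yaw rel board",-np.degrees(c[0]),n,m)
a=cv2.resize(d2["frame"][140:260,300:460],(400,300)); e=cv2.resize(d["frame"][130:220,280:400],(400,300)); save("s7.png",np.hstack([a,e]))
```

```text
[ 0.42418729 -0.10128038  0.32614623] 12.3
strip top: pitch -0.5551680104789243 roll -0.4045503706342406 201 [-1.57232499e-02 -9.22417943e-05  1.73992848e-01]
y range [-0.0662636   0.06828844]
tab ((-66.76364135742188, 0.8212981224060059), (49.237422943115234, 14.115850448608398), 0.7626027464866638) [-0.0674569   0.0011416   0.21053473] 0.21701646237014516
front: pitch 1.0674033238626928 yaw rel board -0.032210740952309004 195 [-0.11372638 -0.00040766  0.08900331]
```

View pics/s7.png

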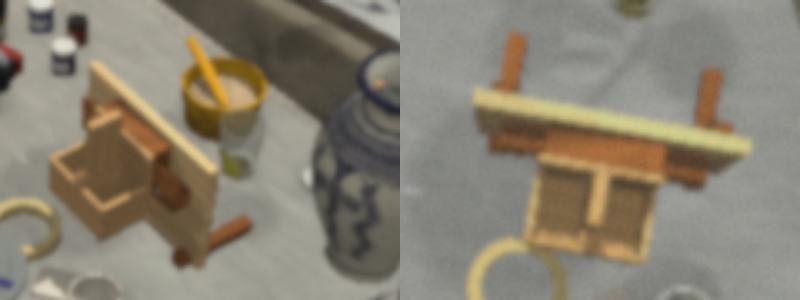

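The views show the caddy hanging on the middle of the cleat, straight, with the strip in the groove. The strip top measures 174 mm against 171 mm at home, so friction may be holding it about 3 mm high. I'll press gently on the strip top with closed fingers.

Emit:
send_rows([
  [0,[4,0,0],0],
  [0,[5,0,0],0],
  [0,[5,0,0],0],
  [0,[5,0,0],0],
  [0,[4.5,0,0],0],
  [0,[0,0,4],0],
  [0,[0,0,5],0],
  [0,[0,0,3.8],0],
  [0,[0,0,0],0],
])

```text
t: 13.52
tool_pos: [0.6569, -0.1362, 0.1906]
tool_rot: [-3.13, 0.236, 0.014]
contact_force: [0.4, -0.4, 0.0]
opening: -0.0
grip_force: 0.0
```

```bash
python3 -c "
from h import *
tcpb()"
```

```text
TCP in board mm [-1.650e+01  1.000e-01  1.906e+02] tool yaw -8.6 t 13.525
```

Emit:
send_rows([
  [0,[0,0,0.8],0],
  [0,[0,0,0.5],0],
  [0,[0,0,0.3],0],
  [0,[0,0,0.2],0],
  [0,[0,0,0],0],
])

```text
t: 14.15
tool_pos: [0.6583, -0.1369, 0.178]
tool_rot: [3.133, -0.236, 0.0]
contact_force: [0.0, -0.1, -0.5]
opening: 0.0
grip_force: 0.0
```

Emit:
send_rows([
  [0,[-0.1,0,0.3],0],
  [0,[0,0,0.2],0],
  [0,[0,0,0.1],0],
  [0,[0,0,0],0],
])

```text
t: 14.65
tool_pos: [0.6576, -0.1369, 0.1752]
tool_rot: [3.132, -0.236, 0.002]
contact_force: [-5.3, 2.0, 9.6]
opening: 0.0003
grip_force: 5.2
```

Emit:
send_rows([
  [0,[0,0,0.2],0],
  [0,[0,0,0.2],0],
  [0,[0,0,0],0],
])

```text
t: 15.02
tool_pos: [0.6577, -0.1369, 0.1751]
tool_rot: [3.132, -0.236, 0.003]
contact_force: [-12.7, 3.5, 24.1]
opening: 0.0001
grip_force: 11.6
```

Emit:
send_rows([
  [0,[0,0,-2],0],
  [0,[0,0,-4],0],
  [4,[-2,0,-2],0],
  [4,[-5,0,0],0],
  [4,[-5,0,0],0],
  [4,[-5,0,0],0],
  [4,[0,0,0],0],
])

```text
t: 15.9
tool_pos: [0.4866, -0.1105, 0.2471]
tool_rot: [-3.133, 0.237, 0.001]
contact_force: [0.7, 0.6, 0.5]
opening: 0.0398
grip_force: 0.0
```

```bash
cat > m.py <<'E'
from h import *
Rb=R.from_euler('z',-8.5,degrees=True).as_matrix(); o=np.array([.6733,-.1387,0])
tcpb()
b=lambda Q,lo,hi:Q[np.all((Q>lo)&(Q<hi),-1)]
d,P=look("top"); Q=(P-o)@Rb
X=b(Q,[-.026,-.048,.16],[-.006,.048,.178]); print("strip top med z",np.median(X[:,2]),"by x",[np.median(X[(X[:,0]>a)&(X[:,0]<a+.007),2]).round(4) for a in(-.026,-.019,-.013)])
X=b(Q,[-.12,-.03,.185],[-.02,.03,.22]); r=cv2.minAreaRect((X[:,:2]*1000).astype(np.float32)); print("tab",np.round(r[0],1),np.round(r[1],1),r[2],np.median(X,0))
X=b(Q,[0.002,-.12,.178],[.014,.12,.2]); print("panel top z",np.median(X[:,2]))
X=b(Q,[-.12,-.055,.1],[-.1,.055,.14]); print("front rim",np.median(X,0))
d2,P2=look("scene"); Q2=(P2-o)@Rb
X=b(Q2,[-.14,-.055,.065],[-.09,.055,.112]); c,n,m=plane(X,0,[1,2]); print("front: pitch",np.degrees(np.arctan(c[1])),"yaw",-np.degrees(c[0]),m)
X=b(Q2,[-.05,-.097,.108],[-.02,-.065,.152]); c,n,m=plane(X,0,[1,2]); print("cleat front (scene)",c,n,m)
X=b(Q2,[-.026,-.048,.16],[-.006,.048,.18]); print("strip top scene z",np.median(X[:,2]),len(X))
X=b(Q2,[0.003,-.12,.178],[.014,.12,.2]); print("panel top scene z",np.median(X[:,2]))
X=b(Q2,[-.04,-.07,.14],[.01,-.052,.175]); print("strip end face",len(X))
E
python3 m.py
```

```text
TCP in board mm [-188.8    0.3  247.1] tool yaw -8.65 t 15.9
strip top med z 0.17439900649034423 by x [np.float64(0.1745), np.float64(0.1738), np.float64(0.1745)]
tab [-66.7   1. ] [49.2 14.1] 1.0940245389938354 [-0.06739514  0.00112234  0.21194302]
panel top z 0.18428292558569104
front rim [-0.1080842  -0.0004557   0.12235436]
front: pitch 0.363988897878692 yaw -0.12974842526077937 [-0.11389735  0.00048757  0.08910535]
cleat front (scene) [-0.00804062 -0.01648796 -0.03014589] 63 [-0.03162579 -0.08154828  0.12952487]
strip top scene z 0.1739265737047433 117
panel top scene z 0.18301373695981604
strip end face 100
```

```bash
cat >> m.py <<'E'
for k,q in(("top",Q),("scene",Q2)):
  for s in(-1,1):
    Y=q*[1,s,1]; X=b(Y,[-.027,.065,.125],[-.004,.094,.17]); 
    if len(X)>20:
        c,n,mm=plane(X,2,[0,1]); print(k,s,"bevel slope",c[0].round(3),"z at x=-15mm",(c[0]*-.015+c[1]*.08+c[2]).round(4),"expect .1455",n)
E
python3 m.py | tail -4
```

```text
panel top scene z 0.18296068857555725
strip end face 100
top -1 bevel slope -1.057 z at x=-15mm 0.1472 expect .1455 53
top 1 bevel slope -1.067 z at x=-15mm 0.1469 expect .1455 50
```

Emit:
send_rows([
  [4,[4,-0.05,0],0],
  [4,[5,0,0],0],
  [4,[3.2,0,0],0],
  [4,[0,0,3],0],
  [4,[0,0,3.6],0],
  [4,[0,0,0],0],
  [0.5,[0,0,0],0],
  [0.5,[0,0,0],0],
  [0.5,[0,0,0],0],
  [0.5,[0,0,0],0],
], newtons=40)

```text
t: 17.35
tool_pos: [0.6112, -0.1296, 0.1841]
tool_rot: [3.131, -0.236, 0.007]
contact_force: [1.1, -1.7, 4.9]
opening: 0.0135
grip_force: 42.0
```

Emit:
send_rows([
  [0.5,[0,0,0.3],0],
  [0.5,[0.3,0,0.2],0],
  [0.5,[-0.5,0,0.1],0],
  [0.5,[0.4,0,0.1],0],
  [0.5,[0,0,0],0],
])

```text
t: 17.98
tool_pos: [0.6114, -0.1298, 0.1838]
tool_rot: [3.131, -0.235, -0.001]
contact_force: [-21.6, 3.1, 32.9]
opening: 0.0133
grip_force: 46.5
```

```bash
python3 m.py | egrep "TCP|strip|front"
```

```text
TCP in board mm [-62.5  -0.3 183.8] tool yaw -8.59 t 17.975
strip top med z 0.17634384318467156 by x [np.float64(0.1773), np.float64(0.1763), np.float64(0.1736)]
front rim [-0.10814588 -0.0027178   0.12165758]
front: pitch 0.07232442877905451 yaw 0.5147939132608795 [-0.11380923 -0.00135174  0.08894156]
cleat front (scene) [-0.00561514 -0.00753585 -0.03126772] 63 [-0.03179688 -0.08159784  0.13102005]
strip top scene z 0.17245114944171902 84
strip end face 102
```

With 33 N down and 21 N towards the panel it does not go any deeper, so it is solidly seated. I unload, open and withdraw.

Emit:
send_rows([
  [0.5,[-0.2,0,-0.4],0],
  [0.5,[0,0,-0.2],0],
  [4,[0,0,0],0],
  [4,[0,0,0],0],
  [4,[0,0,0],0],
  [4,[0,0,-2],0],
  [4,[0,0,-5],0],
  [4,[-4,0,-3],0],
  [4,[-5,0,0],0],
  [4,[-5,0,0],0],
])

```text
t: 19.32
tool_pos: [0.4707, -0.108, 0.2832]
tool_rot: [3.132, -0.236, 0.004]
contact_force: [-0.5, 0.0, -0.3]
opening: 0.0403
grip_force: 0.0
```

Emit:
send_rows([
  [4,[-3,0,0],0],
  [4,[0,0,0],0],
  [4,[0,0,0],0],
])

```text
t: 19.7
tool_pos: [0.4424, -0.1038, 0.282]
tool_rot: [3.132, -0.236, 0.003]
contact_force: [0.4, -0.1, 0.3]
opening: 0.0402
grip_force: 0.0
```

```bash
python3 m.py | egrep "TCP|strip|front|tab"
```

```text
TCP in board mm [-233.5    0.4  282. ] tool yaw -8.62 t 19.7
strip top med z 0.1740718057933227 by x [np.float64(0.1741), np.float64(0.174), np.float64(0.1741)]
tab [-66.9   0.9] [49.1 13.9] 0.4369569420814514 [-0.06750533  0.00130145  0.21208241]
front rim [-0.10795776 -0.00030912  0.12230784]
front: pitch -0.17092038323005476 yaw -0.07101732874874236 [-0.11379458 -0.00101737  0.08944319]
cleat front (scene) [-0.05430572 -0.01975911 -0.03328771] 57 [-0.03145123 -0.08107468  0.12988136]
strip top scene z 0.17328895126319055 111
strip end face 97
```

Hanging at the middle (about 1 mm off), upright to within 0.5°, with x at home and the robot clear. I hand it in.

```bash
python3 -c "
from station import ctrl
print(ctrl.finish_job())"
```

```text
the job is handed in; nothing more can be done
None
```

The strip caddy hangs on the cleat about 1 mm from its middle, upright to within about 0.5°; it was tipped about 12.5° going in, measures about 3 mm above the stated home height, did not go deeper when pressed with about 33 N, and I never touched the flat caddy.

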